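# Preset a grinder tool rest: trip the keeper, raise the rod to the pointer and hold it

## Task

On the setting stand, twist the black release knob clockwise to its stop and let go so that it springs back, which pushes the steel keeper off the tool rest's collar. Then pull the tool rest straight up, partway out of its bore, until its cross bar is level with the brass pointer, and finish while still holding it there with the gripper, with the rod steady, not jammed against the bore, and its foot still well inside it. Do not shift the pointer, and leave the wrench, oiler and collet lying around the stand where they are.

Things in the scene. Friction and masses are not known exactly. Their poses are not given: they have to be found in the camera images.
- bore_mouth (a point): Centre of the bore's mouth, in the top face (deck, 90 mm above the bench) of the grey cast setting stand, fixed to the bench, base plate 130 x 340 mm. Axes are the stand's: z up, y along the stand. The knob's axis is 120 mm from the bore along -y, the pointer's post 110 mm along +y. The bore is vertical, 17 mm in diameter, 76 mm deep.
- rest_bar (a point): Centre of the tool rest's steel cross bar, 20 mm square, 70 mm long, level, along this point's y; grip it across the 20 mm. It starts 60 mm above the bore's mouth. Below: a 14 mm neck, a 34 mm collar (8 mm thick, its top 52 mm under this point) seated on the mouth, and a 16 mm rod 73 mm down the bore (1 mm play: lift vertically). Loose, 0.3 to 0.55 kg, drops when let go.
- rest_foot (a point): Lower end of the tool rest's rod, on its axis, 133 mm below the bar's centre.
- knob_grip (a point): On the vertical axis of the release knob, 47 mm above the deck, mid-grip: a black upright bar 13 mm wide, 44 mm long (along this point's y) and 38 mm tall, its top 15 mm above this point. A 44 mm disc that turns with it lies 23 mm below this point; a steel finger under the disc pushes the keeper.
- knob (a joint): Angle of the release knob, rad: 0 at rest, grows clockwise seen from above, stop at 1.15. A spring returns it to 0 when let go (0.035 N m at rest, 0.15 N m at the stop, plus about 0.05 N m to push the keeper).
- keeper (a joint): Position of the keeper, m: a flat steel slide, 7 mm thick, 10.5 mm above the deck. At 0 its nose covers the collar's edge and blocks the tool rest; it slides along the stand's +x up to 0.036 and stays where pushed (1.2 N friction). The knob at its stop has pushed it to about 0.032; the collar is clear from 0.025 on.
- keeper_nose (a point): Middle of the keeper's nose, the 14 mm wide end that covers the collar's edge.
- pointer_tip (a point): Tip of the brass height pointer, which points along the stand's -y from its clamp (32 x 30 x 20 mm) on the 16 mm square scale post, 65 mm beside the bore's axis. The cross bar's centre must come to this height, 22 to 52 mm above where it starts.
- pointer (a joint): Height of the pointer on its post, m, above its lowest setting; stiff, must stay as it is.
- wrench: Bystander: steel wrench, 180 mm, lying on the bench in front of the stand; origin at its middle, underneath.
- oiler: Bystander: small brass oiler, 48 mm across, 75 mm tall, behind the stand; origin at its foot.
- collet: Bystander: dark steel collet, about 66 mm long, lying behind the stand; origin underneath.
Not all that is in view belongs to the job. What is meant by the part that bears rest_bar is not pink, and is the larger of those in its own colour.

How it is judged (in metres and radians):
On the way, in this order (a step that is already met when the one before it is completed fails the run):
1. the release knob is twisted to its stop while the tool rest is still seated (value of joint knob above 1.05 rad and z of rest_foot in the frame of bore_mouth below -0.068 m), for 0.1 s.
2. the knob is let go and has sprung back, and the keeper is off the collar (value of joint knob below 0.1 rad and contact force between the fingers and knob below 0.2 N and value of joint keeper above 0.025 m), for 0.2 s.
At the end, for the whole second after the job is handed in: Cross bar within 7 mm of the pointer's height, rod upright (0.06 rad), still, gripped (over 2 N), its foot at least 12 mm inside the bore, under 25 N against the stand; knob back (below 0.1 rad), keeper off the collar (over 0.025 m), pointer not shifted (under 4 mm) (z of rest_bar in the frame of pointer_tip between -0.007 and 0.007 m and z of rest_foot in the frame of bore_mouth below -0.012 m and horizontal distance between rest_foot and bore_mouth below 0.004 m and angle between rest_bar's own z axis and vertical below 0.06 rad and contact force between the fingers and rest above 2 N and contact force between rest and stand below 25 N and linear speed of rest below 0.02 m/s and value of joint knob below 0.1 rad and value of joint keeper above 0.025 m and distance of pointer_tip from where it was at the start of the episode below 0.004 m); the arm keeps its last pose, push and grip.
It fails at once if a bystander is moved by more than 4 cm (distance of any of wrench, oiler, collet from where it was at the start of the episode above 0.04 m).
It fails at once if the pointer is shifted by more than 4 mm (distance of pointer_tip from where it was at the start of the episode above 0.004 m).
It also fails if it takes over 43 s, if anything falls off the work surface, if the arm or the gripper's body presses on something with over 40 N, if the wrist force passes 120 N, or if a joint passes its speed limit or range.

## Robot

A 7-joint arm with a two-finger parallel gripper is mounted at the origin on the work surface. World frame = base frame: x ahead of the robot, y to its left, z up, the work surface at z = 0. Lengths are in m, angles in degrees, forces in N, time in s.
With the tool pointing down it reaches from about 0.425 to 0.875 m from the base axis. Payload 8.4 kg.
Tool frame: the origin (TCP) lies between the finger pads; the fingertips stand 25 mm ahead of it and the grasp point (between the pads) lies 6 mm ahead of it; z points along the fingers, y is the direction in which the jaws open and shut (so a half turn about z gives the same grasp; the last joint's range is limited). The gripper opens to 85 mm and grips with 20 to 120 N. Pads are 22 mm wide; open, the fingers measure 114 mm over their backs; the gripper's body (76 mm by 85 mm) begins 54 mm behind the grasp point. The pads swing forward as they close: fully open they stand 13 mm farther back than shut.
Start: joints at [63.128, 19.091, 2.286, 83.961, -0.768, 76.965, -3.352], TCP at [0.235, -0.606, 0.256] pointing down, gripper open.
Joint ranges: [-147.57, 147.57], [-21.85, 119.76], [-74.77, 79.35], [14.55, 137.4], [-85.83, 265.84], [4.83, 119.75], [-152.11, 152.11]. Speed limits (degrees/s): [127.2, 127.2, 159.86, 159.86, 180, 180, 180].

## Interface

Orientations are given as [roll, pitch, yaw] about the fixed x, y, z axes, in that order (R = Rz(yaw) Ry(pitch) Rx(roll)).
In Python, from workcell import ctrl, eyes gives the robot as it stands.
- The arm moves only by the shell command python3 -m creep 'ROWS' [FORCE]. ROWS is text: rows parted by semicolons, each of 7 numbers parted by spaces: the closure, from 0 (fully open) to 1 (shut), then the shift along the world's x, y, z scaled (see below), then the turn, a rotation vector about the world's x, y, z scaled (see below). In form: claw tx ty tz rx ry rz; .... A call has 1 to 10 rows; each row is the pose to reach, as a shift and turn from the pose commanded when the call began; what a row does not reach only later rows make up. The controller multiplies each number of a shift by 250 mm and each number of a turn by 90 degrees. A row lasts 1/10 s, in which the tool goes at most 50 mm and 8.59 degrees, less where a joint would pass 70% of its speed; a pose out of reach is approached as far as the arm can. A call with a number of a shift or a turn outside -1 to 1 is refused whole. A call with a gripper value outside its range is refused whole. The fingers move at their own pace and stop on an object; FORCE is the grip in N (left out, the last holds). Time passes only in rows, so rows that repeat a pose let the fingers close. It gives the time, the measured TCP pose, the force and the opening at its end, in the units of the state.
- ctrl.get_state(): the state, without advancing time (a new reading comes with each control period).
- eyes.capture(name): name is "scene" or "top" or "wrist"; returns a dict with "img" (480x640x3 uint8, blue, green, red), "K" (3x3 intrinsics, pixels), "view" (4x4, takes a point from world to camera coordinates). Camera axes: x right, y down, z forward; pixel columns grow to the right and rows downward; lengths in m; the calibration is good to about 2 mm. The wrist camera is an equidistant fisheye: a pixel r from the principal point sees the ray r / f radians off the axis. A picture is of the moment at which its call begins. There is no depth.
- ctrl.finish_job(): hands the job in, once; it reports no verdict.
Trained networks look in a picture, given as the dict that the camera call returned (one of the last four; its "shot" number tells which), for a name from the list of things; names that differ only in an ending like _2 or _b are one class to them, and where a whole thing is asked for, a point or a joint stands for the part that bears it (a point fixed in the world has none). Each returns a list of dicts, best first, with "score" (0 to 1); they miss things now and then, are a little off and sometimes report something else, mostly with a low value. They report only what shows in the picture. A call takes as long as a camera call. They do not tell look-alikes from the thing itself.
- eyes.recognise(picture, label): "xyz" ([x, y, z] in m, in the coordinates of the camera as it stood for that picture, good to about 4 mm: the middle of the surface that is visible of it).
The state is a dict: "clock": time; "q": joint angles; "joint_velocities": joint speeds; "joint_torque": joint torques, N m; "tool_pos": TCP position; "orientation": TCP orientation; "force": force on the tool from outside, world axes, zero at the start; "torque": the same for the moment, N m; "opening": finger opening in m.
Only numpy, scipy, OpenCV 4.12 (cv2) and the standard library are available. Lean on these libraries where they do the work, as an engineer would, in place of code of your own. Each camera call takes 0.05 s, during which the arm holds its last target.

## Working session

There is one attempt and no reset: what is moved stays moved. The work goes in short steps, Python scripts to look and compute and a shell command to move; the robot and the scene stay as the last step left them, time stands still between calls to the robot, and variables do not carry over. Pictures are saved under pics/ and viewed, and the job is handed in when it is done.

```bash
ls; mkdir -p pics; python3 - <<'E'
from workcell import ctrl, eyes
import cv2
s=ctrl.get_state(); print({k:s[k] for k in('clock','tool_pos','orientation','force','opening')})
for n in("scene","top"):
    c=eyes.capture(n); cv2.imwrite(f"pics/{n}0.png",c["img"])
E
```

```text
pics
{'clock': 0.0, 'tool_pos': array([ 0.23473734, -0.60568157,  0.25542978]), 'orientation': array([-1.79907135e+02,  7.00792222e-03,  2.11848381e+01]), 'force': array([-0.42067846, -0.38522748,  0.35520923]), 'opening': 0.08505648628378593}
```

View pics/scene0.png

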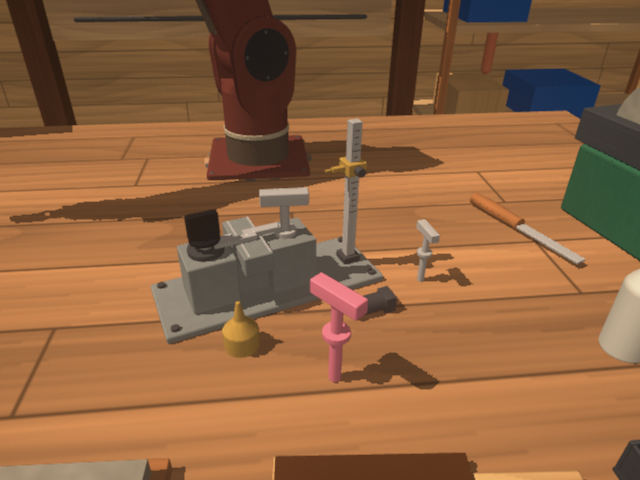

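View pics/top0.png

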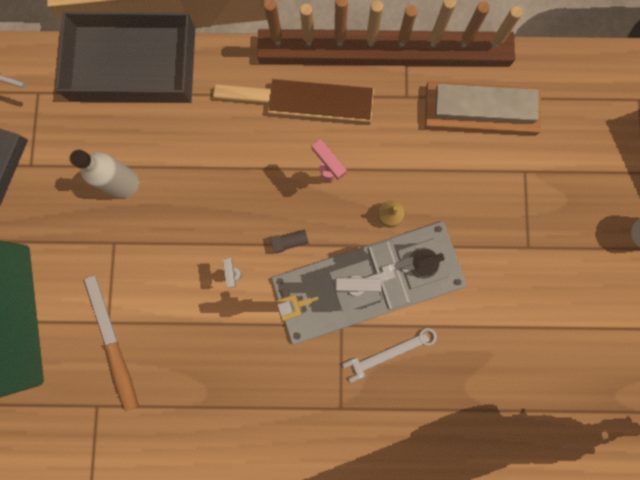

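Three tool rests show up in the scene view: pink at (338,320), small grey at (427,250), and the larger grey one seated in the stand at (285,205). The last fits the description: it isn't pink and is the larger of the two greys. Next I'll enlarge that area and measure.

```bash
cat > h.py <<'E'
import numpy as np
def w(c,p):
    V=np.array(c["view"]); return (np.linalg.inv(V)@np.r_[p,1])[:3]
def px(c,p):
    V=np.array(c["view"]);q=V@np.r_[p,1];q=q[:3];u=np.array(c["K"])@q;return u[:2]/u[2]
def ray(c,uv):
    V=np.linalg.inv(np.array(c["view"]));d=np.linalg.inv(np.array(c["K"]))@np.r_[uv,1];return V[:3,3],V[:3,:3]@d
def atz(c,uv,z):
    o,d=ray(c,uv);return o+d*(z-o[2])/d[2]
E
python3 - <<'E'
from workcell import ctrl, eyes
import cv2,numpy as np
from h import *
np.set_printoptions(precision=4,suppress=True)
for n in("scene","top"):
    c=eyes.capture(n)
    for l in ["bore_mouth","rest_bar","knob_grip","keeper_nose","pointer_tip","wrench","oiler","collet"]:
        for r in eyes.recognise(c,l)[:3]:
            p=w(c,r["xyz"]); print(n,l,round(r["score"],2),p,px(c,p).round())
    im=c["img"]
    a=im[110:330,140:400] if n=="scene" else im[210:350,260:480]
    f=3 if n=="scene" else 3.6
    cv2.imwrite(f"pics/{n}_crop.png",cv2.resize(a,None,fx=f if n!="scene" else 2.7,fy=f if n!="scene" else 2.7,interpolation=cv2.INTER_CUBIC))
    np.savez(n+".npz",K=c["K"],view=c["view"])
E
```

```text
scene bore_mouth 0.92 [ 0.5328 -0.0089  0.051 ] [255. 271.]
scene rest_bar 0.95 [0.7102 0.0935 0.1258] [345. 307.]
scene rest_bar 0.73 [0.5    0.0394 0.1495] [285. 199.]
scene rest_bar 0.69 [0.5165 0.2492 0.0728] [426. 243.]
scene knob_grip 0.66 [ 0.537  -0.0742  0.1263] [203. 231.]
scene keeper_nose 0.89 [ 0.5214 -0.0132  0.108 ] [249. 234.]
scene pointer_tip 0.58 [0.4744 0.1367 0.1815] [351. 168.]
scene collet 0.85 [0.5811 0.1752 0.0183] [384. 302.]
top bore_mouth 0.67 [0.5023 0.0107 0.0103] [368. 282.]
top bore_mouth 0.39 [0.4954 0.0348 0.1605] [360. 284.]
top rest_bar 0.96 [0.4951 0.0382 0.1562] [358. 284.]
top rest_bar 0.76 [0.5146 0.244  0.0977] [233. 272.]
top rest_bar 0.74 [0.6983 0.0863 0.1456] [328. 158.]
top knob_grip 0.66 [ 0.5366 -0.0701  0.1142] [423. 260.]
top keeper_nose 0.85 [ 0.5212 -0.0207  0.108 ] [392. 269.]
top pointer_tip 0.67 [0.4689 0.1376 0.1879] [291. 300.]
top wrench 0.74 [ 0.3742 -0.0216  0.0029] [385. 353.]
top oiler 0.93 [ 0.6257 -0.0213  0.039 ] [387. 214.]
top oiler 0.2 [0.4696 0.1352 0.1874] [293. 300.]
top collet 0.9 [0.5803 0.1592 0.0229] [288. 239.]
top collet 0.28 [0.5032 0.0147 0.0082] [366. 282.]
```

View pics/scene_crop.png

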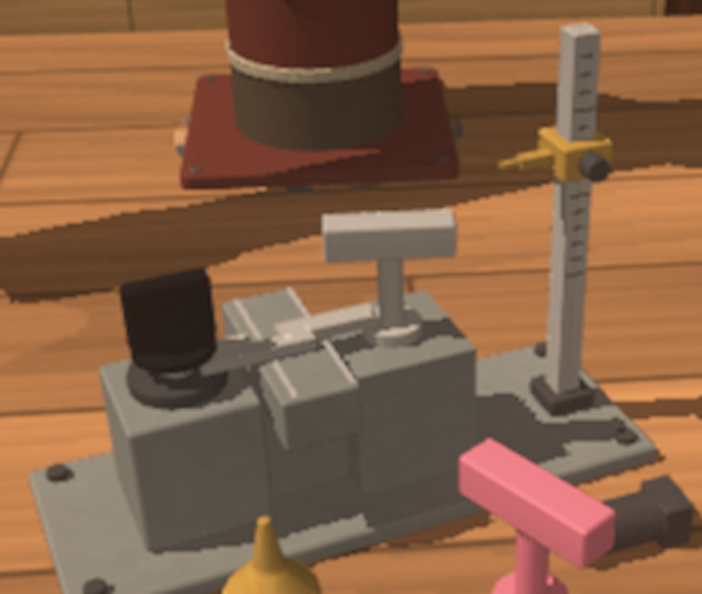

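View pics/top_crop.png

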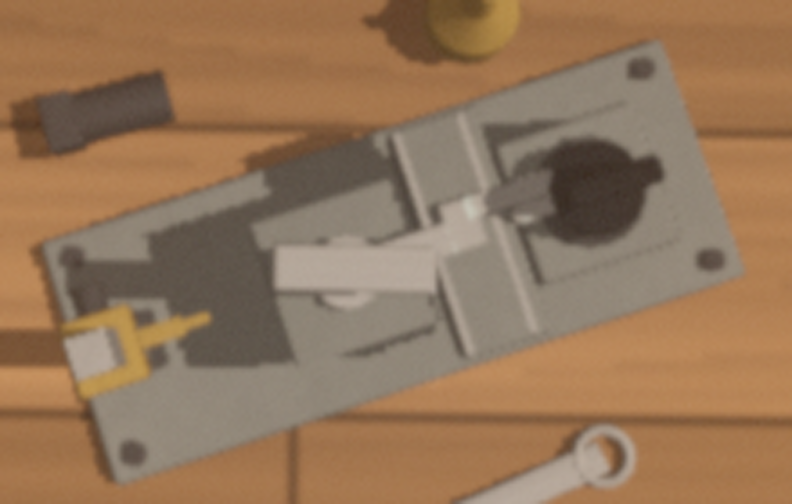

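The crops confirm it: the larger grey rest sits in the stand, with its collar under the keeper. Next: geometry of the stand, and the yaw of the bar and knob.

```bash
python3 - <<'E'
from workcell import ctrl, eyes
import cv2,numpy as np
from h import *
np.set_printoptions(precision=4,suppress=True)
c=dict(np.load("top.npz"))
f=lambda u,v:(u/3.6+260-.36,v/3.6+210-.36)
C=[atz(c,f(*p),.012) for p in[(43,243),(660,40),(743,270),(118,482)]]
C=np.array(C);print(C)
print("len",np.linalg.norm(C[1]-C[0]),np.linalg.norm(C[2]-C[3]),np.linalg.norm(C[3]-C[0]),np.linalg.norm(C[2]-C[1]),"ctr",C.mean(0))
for a,b in((0,1),(3,2)):
    d=C[a]-C[b];print("yaw of +y",np.degrees(np.arctan2(d[1],d[0])))
B=np.array([atz(c,f(*p),.16) for p in[(275,247),(437,247),(437,292),(275,292)]]);print(B,B.mean(0))
s=atz(c,f(209,318),.19);print("tip xy @.19",s)
im=eyes.capture("top")["img"]
a=im[240:285,395:455]; a=cv2.resize(a,None,fx=12,fy=12,interpolation=cv2.INTER_CUBIC)
a=np.clip(a.astype(float)*3,0,255).astype(np.uint8);cv2.imwrite("pics/knobtop.png",a)
im=eyes.capture("scene")["img"]
a=im[200:270,170:240]; a=cv2.resize(a,None,fx=8,fy=8,interpolation=cv2.INTER_CUBIC)
a=np.clip(a.astype(float)*3,0,255).astype(np.uint8);cv2.imwrite("pics/knobscene.png",a)
E
```

```text
[[ 0.5099  0.1891  0.012 ]
 [ 0.6194 -0.1294  0.012 ]
 [ 0.5006 -0.1696  0.012 ]
 [ 0.3905  0.1479  0.012 ]]
len 0.33679671037625997 0.3360431802756883 0.1263068120630437 0.12541820275486734 ctr [0.5051 0.0095 0.012 ]
yaw of +y 108.96736123104039
yaw of +y 109.1190937425241
[[0.5031 0.0722 0.16  ]
 [0.504  0.003  0.16  ]
 [0.4849 0.0031 0.16  ]
 [0.484  0.072  0.16  ]] [0.494  0.0376 0.16  ]
tip xy @.19 [0.4727 0.0991 0.19  ]
```

View pics/knobtop.png

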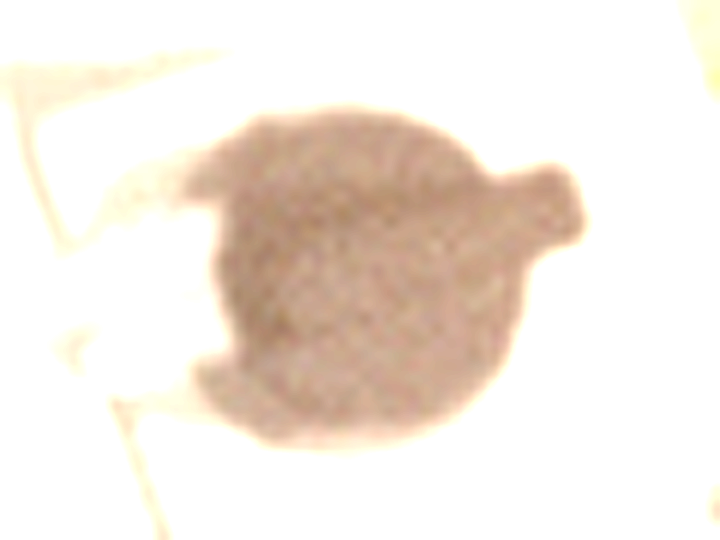

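View pics/knobscene.png

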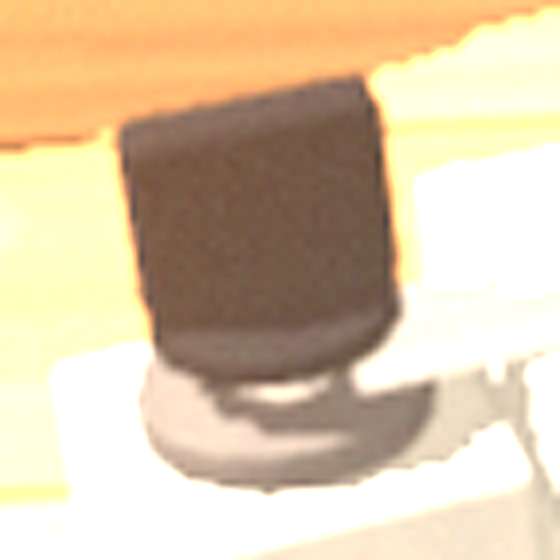

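```bash
cat > kn.py <<'E'
from workcell import eyes
import cv2,numpy as np
from h import *
np.set_printoptions(precision=4,suppress=True)
t=dict(np.load("top.npz"));s=dict(np.load("scene.npz"))
def tri(a,b):
    A=[];B=[]
    o1,d1=ray(t,a);o2,d2=ray(s,b)
    d1/=np.linalg.norm(d1);d2/=np.linalg.norm(d2)
    M=np.stack([d1,-d2],1);x=np.linalg.lstsq(M,o2-o1,rcond=None)[0]
    p,q=o1+d1*x[0],o2+d2*x[1];return (p+q)/2,np.linalg.norm(p-q)
if __name__=="__main__":
    ft=lambda u,v:(u/3.6+260-.36,v/3.6+210-.36); fs=lambda u,v:(u/2.7+140-.3,v/2.7+110-.3)
    print("tip",tri(ft(210,318),fs(500,164)))
    print("post top?",tri(ft(92,355),fs(580,30)))
    print("bar top ctr chk",[atz(s,fs(*p),.16) for p in((323,217),(453,212),(456,228),(324,236))])
    k=lambda u,v:(u/8+170-.44,v/8+200-.44)
    for p in((122,125),(355,78),(130,160),(372,118)):print("knob",atz(s,k(*p),.152))
    cs=eyes.capture("scene");ct=eyes.capture("top")
    for yaw in(95,103,109,115):
        out=[]
        for c,(u,v,W) in((cs,(160,190,90)),(ct,(380,225,90))):
            a=cv2.resize(c["img"][v:v+W,u:u+W],None,fx=4,fy=4,interpolation=cv2.INTER_CUBIC);a=np.clip(a*2.5,0,255).astype(np.uint8)
            e=np.array([np.cos(np.radians(yaw)),np.sin(np.radians(yaw)),0]);n=np.array([-e[1],e[0],0])
            for z in(.114,.152):
                P=[np.array([.533,-.0758,z])+e*i*.022+n*j*.0065 for i,j in((1,1),(1,-1),(-1,-1),(-1,1))]
                Q=np.array([(px(c,p)-[u,v]+.5)*4 for p in P]).astype(np.int32)
                cv2.polylines(a,[Q],True,(0,255,0) if z>.15 else(255,0,0),1)
            out.append(a)
        cv2.imwrite(f"/tmp/k{yaw}.png",np.hstack(out))
    I=[cv2.resize(cv2.imread(f"/tmp/k{y}.png"),None,fx=.55,fy=.55) for y in(95,103,109,115)]
    cv2.imwrite("pics/kov.png",np.vstack([np.hstack(I[:2]),np.hstack(I[2:])]))
E
python3 kn.py
```

```text
tip (array([0.4727, 0.0991, 0.1791]), np.float64(0.0002622619111671618))
post top? (array([0.4585, 0.1413, 0.2464]), np.float64(0.0003309654800914334))
bar top ctr chk [array([0.4885, 0.004 , 0.16  ]), array([0.489 , 0.0725, 0.16  ]), array([0.5074, 0.0723, 0.16  ]), array([0.5099, 0.0042, 0.16  ])]
knob [ 0.5368 -0.0953  0.152 ]
knob [ 0.5243 -0.0581  0.152 ]
knob [ 0.5485 -0.0927  0.152 ]
knob [ 0.5383 -0.0543  0.152 ]
```

View pics/kov.png

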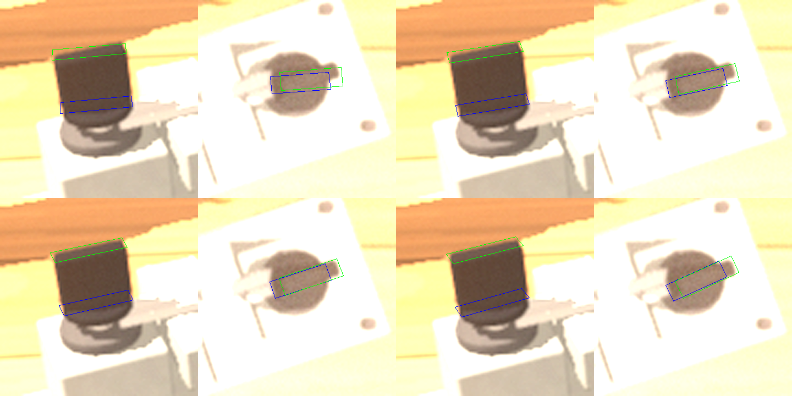

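Stand yaw is about 19°. Measured positions:

| Point | Value (m) |
|---|---|
| Bore | (0.495, 0.038) |
| Knob | (0.535, -0.0755), bar along about 106° |
| Pointer tip | (0.473, 0.099), about 0.18 high |

The 65 mm and 120 mm offsets agree with these. I'll move above the knob.

```bash
python3 -m creep '0 0.1 0.16 0 0 0 0.08; 0 0.2 0.33 0 0 0 0.16; 0 0.3 0.5 0 0 0 0.24; 0 0.4 0.66 0 0 0 0.32; 0 0.5 0.83 0 0 0 0.4; 0 0.6 1 0 0 0 0.47; 0 0.6 1 0 0 0 0.47' 30
```

```text
clock: 1.9
tool_pos: [0.3893, -0.3496, 0.2569]
orientation: [179.9, -0.1, 64.3]
force: [-0.5, -0.7, -0.2]
opening: 0.0856
```

```bash
python3 -m creep '0 0.1 0.16 0 0 0 0.08; 0 0.2 0.33 0 0 0 0.16; 0 0.3 0.5 0 0 0 0.24; 0 0.4 0.66 0 0 0 0.32; 0 0.5 0.83 0 0 0 0.4; 0 0.6 1 0 0 0 0.47; 0 0.6 1 0 0 0 0.47; 0 0.6 1 0 0 0 0.47'; python3 - <<'E'
from workcell import ctrl,eyes
import cv2,numpy as np
s=ctrl.get_state();print(s["clock"],s["tool_pos"],s["orientation"],s["q"])
for n in("wrist","scene"):
    c=eyes.capture(n);cv2.imwrite(f"pics/{n}1.png",c["img"])
E
```

```text
clock: 2.7
tool_pos: [0.5354, -0.1049, 0.2563]
orientation: [-180.0, -0.0, 105.9]
force: [-1.4, -0.2, 0.3]
opening: 0.0853
2.7 [ 0.53535848 -0.10491437  0.25625424] [-1.79998346e+02 -1.37741610e-02  1.05908717e+02] [ 32.28775367   9.00332214 -28.61534675  97.36140335   4.44215792
  74.77009388  18.7091809 ]
```

View pics/wrist1.png

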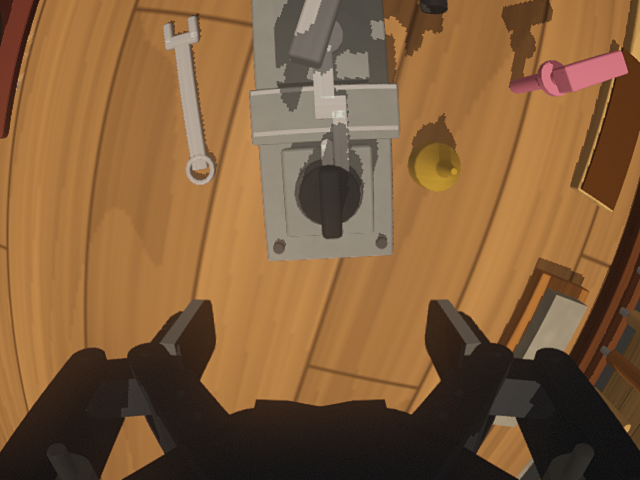

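View pics/scene1.png

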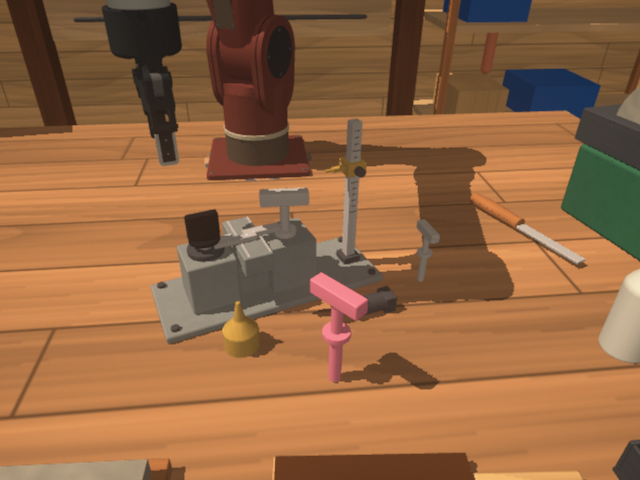

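The wrist view shows the knob bar at (331,205), nearly aligned with the tool. I'll measure it with the fisheye model.

```bash
cat >> h.py <<'E'
def fray(c,uv):
    K=np.array(c["K"]);x=(uv[0]-K[0,2])/K[0,0];y=(uv[1]-K[1,2])/K[1,1];r=np.hypot(x,y)
    d=np.r_[np.sin(r)*x/max(r,1e-9),np.sin(r)*y/max(r,1e-9),np.cos(r)]
    V=np.linalg.inv(np.array(c["view"]));return V[:3,3],V[:3,:3]@d
def fz(c,uv,z):
    o,d=fray(c,uv);return o+d*(z-o[2])/d[2]
def fpx(c,p):
    K=np.array(c["K"]);q=(np.array(c["view"])@np.r_[p,1])[:3];n=np.hypot(q[0],q[1]);r=np.arctan2(n,q[2])
    return np.array([K[0,2]+K[0,0]*r*q[0]/n,K[1,2]+K[1,1]*r*q[1]/n])
E
python3 - <<'E'
from workcell import ctrl,eyes
import cv2,numpy as np
from h import *
c=eyes.capture("wrist");im=c["img"]
def draw(a,u,v,f,yaw,ctr):
    e=np.array([np.cos(np.radians(yaw)),np.sin(np.radians(yaw)),0]);n=np.array([-e[1],e[0],0])
    for z in(.114,.152):
        P=[np.r_[ctr,z]+e*i*.022+n*j*.0065 for i,j in((1,1),(1,-1),(-1,-1),(-1,1))]
        Q=np.array([(fpx(c,p)-[u,v]+.5)*f for p in P]).astype(np.int32)
        cv2.polylines(a,[Q],True,(0,255,0) if z>.15 else(255,0,0),1)
O=[]
for yaw,ctr in((106,(.535,-.0755)),(106,(.533,-.0758)),(109,(.535,-.0755))):
    a=cv2.resize(im[140:270,270:400],None,fx=2,fy=2,interpolation=cv2.INTER_CUBIC);a=np.clip(a*3.,0,255).astype(np.uint8)
    draw(a,270,140,2,yaw,ctr);O.append(a)
cv2.imwrite("pics/w1ov.png",np.hstack(O))
for l in("knob_grip","rest_bar","pointer_tip","keeper_nose","bore_mouth"):
    for r in eyes.recognise(c,l)[:2]:print(l,r["score"],w(c,r["xyz"]))
print("bar deck far corner",fz(c,(327,190),.152))
E
```

```text
knob_grip 0.72 [ 0.53181879 -0.07033784  0.11384479]
knob_grip 0.24 [0.49745313 0.02809293 0.15946491]
rest_bar 0.7 [0.49704537 0.02435309 0.16366815]
rest_bar 0.65 [0.69277524 0.08302262 0.146164  ]
keeper_nose 0.78 [ 0.51755773 -0.014127    0.10833349]
bore_mouth 0.78 [ 0.52118343 -0.03378859  0.08962824]
bore_mouth 0.55 [ 0.62286776 -0.02908772  0.03943215]
bar deck far corner [ 0.52655623 -0.06830737  0.152     ]
```

View pics/w1ov.png

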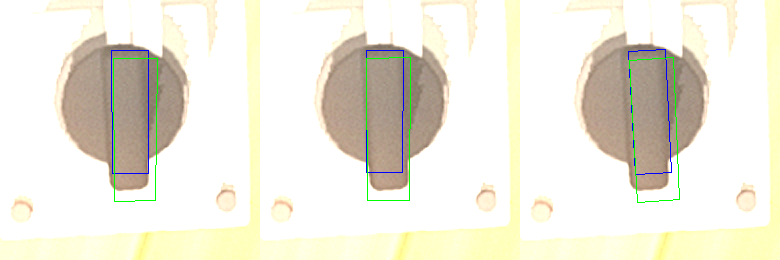

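```bash
python3 -m creep '0 -0.01 0.124 0 0 0 0; 0 -0.01 0.124 -0.1 0 0 0; 0 -0.01 0.124 -0.2 0 0 0; 0 -0.01 0.124 -0.3 0 0 0; 0 -0.01 0.124 -0.38 0 0 0; 0 -0.01 0.124 -0.41 0 0 0; 0 -0.01 0.124 -0.41 0 0 0; 0 -0.01 0.124 -0.41 0 0 0'; python3 - <<'E'
from workcell import ctrl,eyes
import cv2,numpy as np
for n in("wrist","scene"):
    c=eyes.capture(n);cv2.imwrite(f"pics/{n}2.png",c["img"] if n=="wrist" else cv2.resize(c["img"][100:340,100:420],None,fx=2,fy=2))
E
```

```text
clock: 3.9
tool_pos: [0.5329, -0.0752, 0.1548]
orientation: [179.9, 0.0, 105.8]
force: [-0.2, -0.3, -0.0]
opening: 0.0854
```

View pics/wrist2.png

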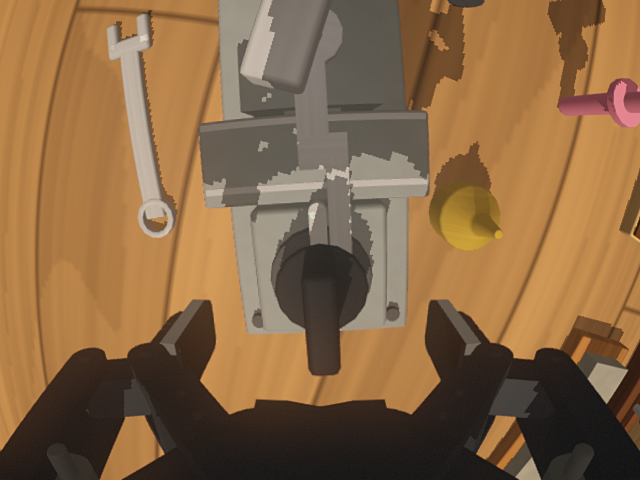

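View pics/scene2.png

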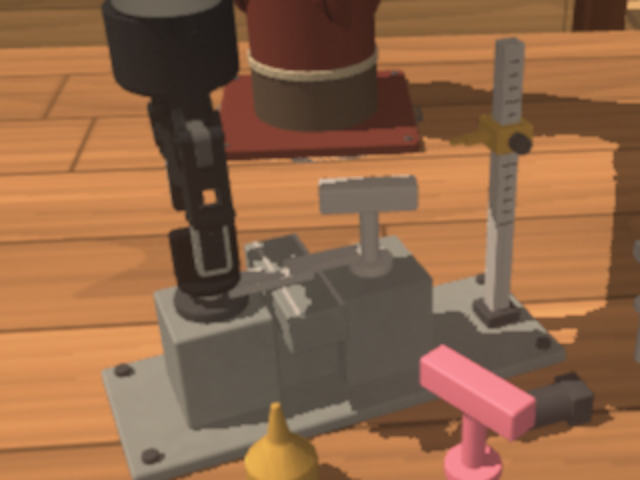

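Pads straddle the knob evenly. Closing.

```bash
python3 -m creep '0.5 0 0 0 0 0 0; 0.8 0 0 0 0 0 0; 1 0 0 0 0 0 0; 1 0 0 0 0 0 0; 1 0 0 0 0 0 0; 1 0 0 0 0 0 0; 1 0 0 0 0 0 0; 1 0 0 0 0 0 0' 60; python3 - <<'E'
from workcell import ctrl,eyes
import cv2,numpy as np
s=ctrl.get_state();print(s["force"],s["torque"],s["opening"])
for n in("wrist",):
    c=eyes.capture(n);cv2.imwrite(f"pics/{n}3.png",c["img"] if n=="wrist" else cv2.resize(c["img"][100:340,100:420],None,fx=2,fy=2))
E
```

```text
clock: 4.8
tool_pos: [0.5333, -0.075, 0.1542]
orientation: [179.9, 0.0, 105.8]
force: [4.2, -0.3, -1.5]
opening: 0.0117
[ 4.23319738 -0.33054634 -1.46577419] [ 0.10755295 -1.08958747  0.00414102] 0.011737390320123442
```

View pics/wrist3.png

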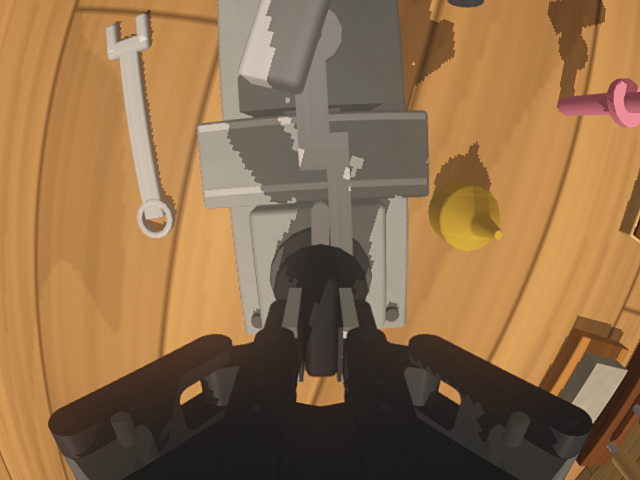

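Grip is on and centred. Twisting clockwise about 67°.

```bash
python3 -m creep '1 0 0 0 0 0 -0.08; 1 0 0 0 0 0 -0.16; 1 0 0 0 0 0 -0.25; 1 0 0 0 0 0 -0.34; 1 0 0 0 0 0 -0.43; 1 0 0 0 0 0 -0.52; 1 0 0 0 0 0 -0.61; 1 0 0 0 0 0 -0.68; 1 0 0 0 0 0 -0.73; 1 0 0 0 0 0 -0.74'; python3 - <<'E'
from workcell import ctrl,eyes
import cv2,numpy as np
s=ctrl.get_state();print(s["force"],s["torque"],s["opening"])
E
python3 -m creep '1 0 0 0 0 0 0; 1 0 0 0 0 0 0; 1 0 0 0 0 0 0'; python3 - <<'E'
from workcell import ctrl,eyes
import cv2,numpy as np
s=ctrl.get_state();print(s["force"],s["torque"],s["opening"])
for n in("wrist","scene"):
    c=eyes.capture(n);cv2.imwrite(f"pics/{n}4.png",c["img"] if n=="wrist" else cv2.resize(c["img"][100:340,100:420],None,fx=2,fy=2))
E
```

```text
clock: 5.85
tool_pos: [0.5324, -0.0745, 0.1542]
orientation: [180.0, 0.0, 39.2]
force: [-0.1, -0.3, 5.7]
opening: 0.012
[-0.06660816 -0.25133937  5.71200984] [0.34818248 0.21215084 1.68484083] 0.012006316219186281
clock: 6.15
tool_pos: [0.5324, -0.0745, 0.1542]
orientation: [180.0, 0.0, 39.4]
force: [0.1, 1.3, 5.8]
opening: 0.012
[0.1019465  1.28593644 5.79242101] [0.41321973 0.27592054 1.59762909] 0.011978338909205032
```

View pics/wrist4.png

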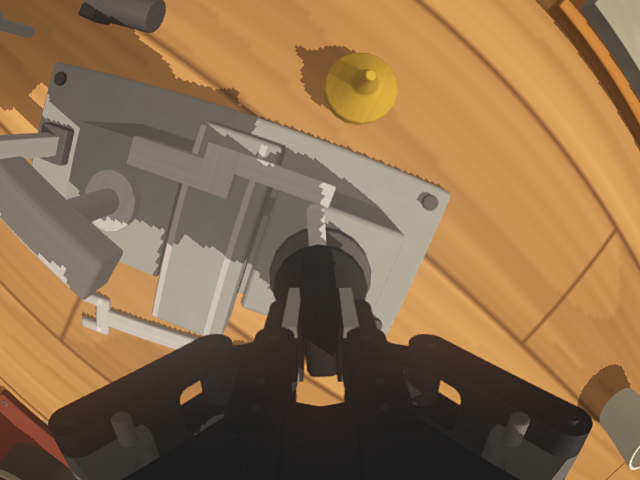

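View pics/scene4.png

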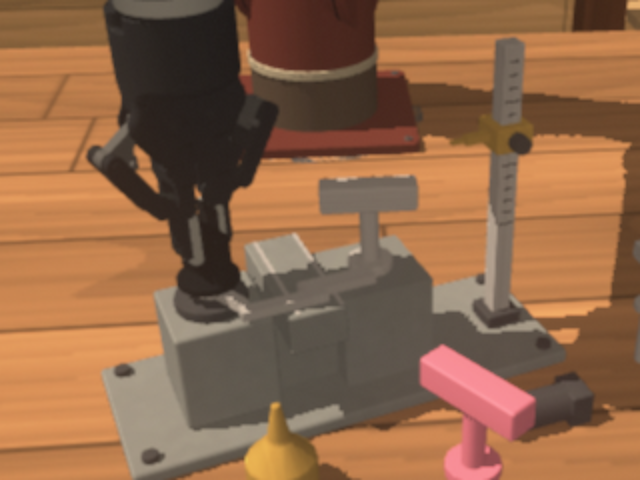

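Torque of 1.6 N m at 66° of turn means the stop is reached, and the keeper nose is visibly clear of the collar. Letting go and rising.

```bash
python3 -m creep '0.6 0 0 0 0 0 0; 0 0 0 0 0 0 0; 0 0 0 0 0 0 0; 0 0 0 0 0 0 0; 0 0 0 0 0 0 0; 0 0 0 0 0 0 0; 0 0 0 0 0 0 0'; python3 -m creep '0 0 0 0.1 0 0 0; 0 0 0 0.2 0 0 0; 0 0 0 0.3 0 0 0; 0 0 0 0.4 0 0 0; 0 0 0 0.42 0 0 0; 0 0 0 0.42 0 0 0';  python3 - <<'E'
from workcell import ctrl,eyes
import cv2,numpy as np
from h import *
for n in("wrist","scene","top"):
    c=eyes.capture(n);cv2.imwrite(f"pics/{n}5.png",c["img"] if n!="scene" else cv2.resize(c["img"][100:340,100:420],None,fx=2,fy=2))
    for l in("rest_bar","pointer_tip","keeper_nose"):
        for r in eyes.recognise(c,l)[:2]:print(n,l,r["score"],w(c,r["xyz"]))
E
```

```text
clock: 6.95
tool_pos: [0.5323, -0.0751, 0.1538]
orientation: [-180.0, 0.0, 39.2]
force: [-0.2, -0.5, -0.0]
opening: 0.0858
clock: 7.55
tool_pos: [0.5328, -0.0751, 0.2595]
orientation: [179.9, -0.1, 39.2]
force: [-0.2, -0.3, -0.4]
opening: 0.0855
wrist rest_bar 0.83 [0.49873061 0.03783585 0.16143827]
wrist rest_bar 0.74 [0.51389046 0.25217518 0.09101583]
wrist pointer_tip 0.86 [0.46904933 0.13351855 0.18581661]
wrist pointer_tip 0.35 [ 0.37432885 -0.02407648  0.00715439]
wrist keeper_nose 0.88 [ 0.54689996 -0.00275809  0.11321861]
scene rest_bar 0.98 [0.51960263 0.24871108 0.07214109]
scene rest_bar 0.76 [0.5020587  0.03950326 0.15042914]
scene pointer_tip 0.58 [0.47109112 0.13475166 0.18215248]
scene keeper_nose 0.19 [0.50041815 0.03998599 0.14898153]
top rest_bar 0.97 [0.49636719 0.03594912 0.15817236]
top rest_bar 0.92 [0.5140861  0.2453297  0.09962637]
top pointer_tip 0.56 [0.4677321  0.13888488 0.18849564]
top keeper_nose 0.65 [ 5.43916066e-01 -5.02993291e-04  1.07244883e-01]
```

View pics/wrist5.png

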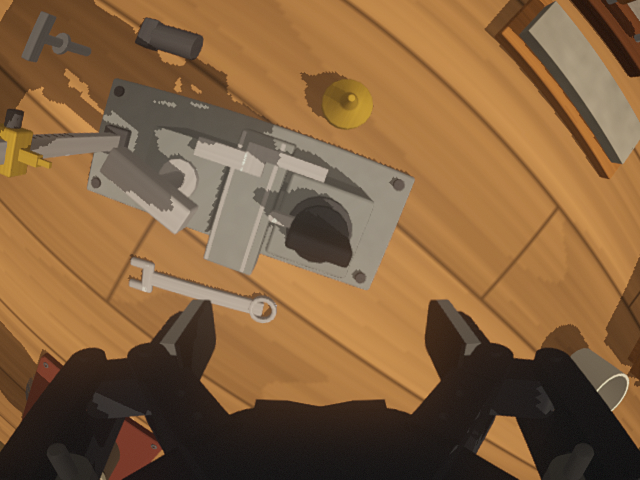

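View pics/scene5.png

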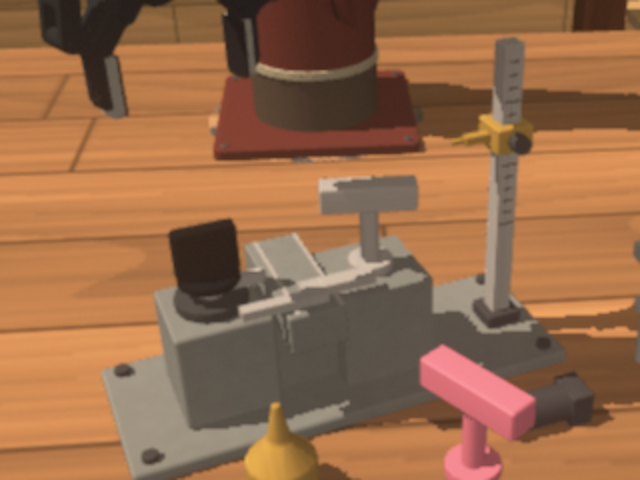

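Knob is back and the keeper is off the collar, having moved about 30 mm. Before going to the bar I'll check where the wrist camera sits relative to the tool and refine the bar's yaw.

```bash
python3 - <<'E'
from workcell import ctrl,eyes
import cv2,numpy as np
from scipy.spatial.transform import Rotation as R
from h import *
s=ctrl.get_state();c=eyes.capture("wrist")
o=np.linalg.inv(np.array(c["view"]))[:3,3]
print("cam in tool",R.from_euler("xyz",s["orientation"],degrees=True).inv().apply(o-s["tool_pos"]),s["q"])
im=c["img"];u,v=80,120
O=[]
for ctr,yaw in(((.494,.0376),90.7),((.4965,.038),90.7)):
    a=cv2.resize(im[v:v+130,u:u+130],None,fx=3,fy=3,interpolation=cv2.INTER_CUBIC)
    e=np.array([np.cos(np.radians(yaw)),np.sin(np.radians(yaw)),0]);n=np.array([-e[1],e[0],0])
    for z in(.14,.16):
        P=[np.r_[ctr,z]+e*i*.035+n*j*.01 for i,j in((1,1),(1,-1),(-1,-1),(-1,1))]
        cv2.polylines(a,[np.array([(fpx(c,p)-[u,v]+.5)*3 for p in P]).astype(np.int32)],True,(0,255,0) if z>.15 else(255,0,0),1)
    O.append(a)
cv2.imwrite("pics/w5ov.png",np.hstack(O))
E
```

```text
cam in tool [ 0.06726986 -0.00106411 -0.11839214] [ 23.5291296    7.34495538 -22.01921044  98.4578897    2.84376115
  74.75771827 -49.88720693]
```

View pics/w5ov.png

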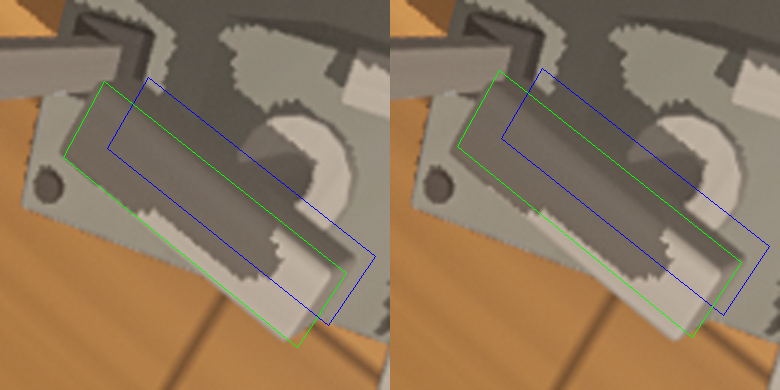

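View pics/top5.png

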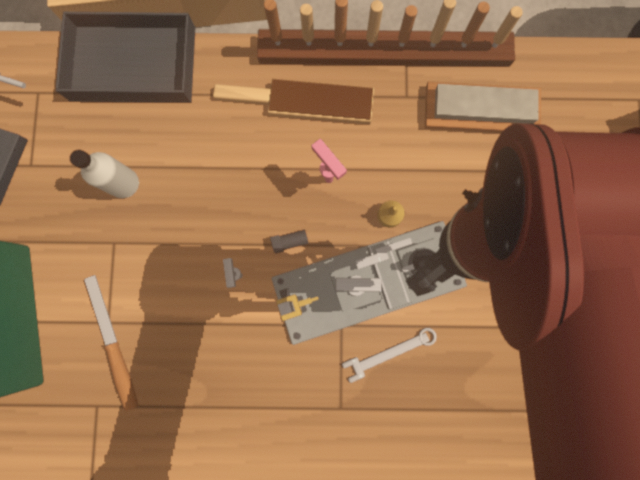

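Bar is confirmed at about (0.494, 0.038), along about 90.7°. The wrist camera stays above the pointer and clear of the post. Moving over the bar.

```bash
python3 -m creep '0 -0.03 0.08 0 0 0 0.09; 0 -0.06 0.16 0 0 0 0.18; 0 -0.09 0.25 0 0 0 0.27; 0 -0.12 0.34 0 0 0 0.36; 0 -0.15 0.42 0 0 0 0.45; 0 -0.152 0.452 0 0 0 0.53; 0 -0.152 0.452 0 0 0 0.57; 0 -0.152 0.452 0 0 0 0.57;0 -0.152 0.452 0 0 0 0.57' 40; python3 - <<'E'
from workcell import ctrl,eyes
import cv2
s=ctrl.get_state();print(s["q"])
c=eyes.capture("wrist");cv2.imwrite("pics/wrist6.png",c["img"])
c=eyes.capture("scene");cv2.imwrite("pics/scene6.png",c["img"])
E
```

```text
clock: 9.1
tool_pos: [0.4945, 0.0377, 0.2589]
orientation: [180.0, 0.0, 90.3]
force: [0.1, -0.4, -0.2]
opening: 0.0854
[ 19.56970667   2.73203239 -29.72039799 103.33283992   1.41455722
  74.29624106 -10.16188923]
```

View pics/wrist6.png

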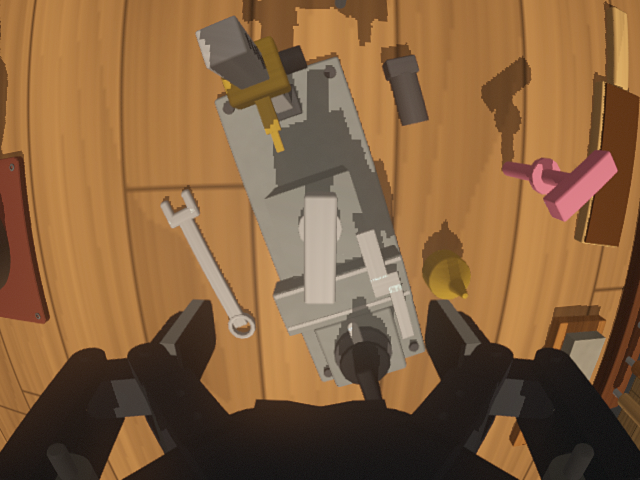

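View pics/scene6.png

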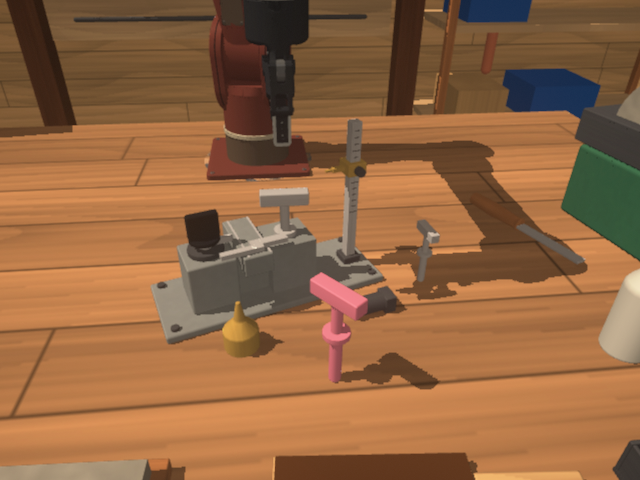

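Bar sits at (320,250), centred and aligned with the tool. Descend.

```bash
python3 -m creep '0 0 0 -0.1 0 0 0; 0 0 0 -0.2 0 0 0; 0 0 0 -0.3 0 0 0; 0 0 0 -0.38 0 0 0; 0 0 0 -0.41 0 0 0; 0 0 0 -0.41 0 0 0; 0 0 0 -0.41 0 0 0'; python3 - <<'E'
from workcell import ctrl,eyes
import cv2,numpy as np
a=eyes.capture("wrist")["img"];b=eyes.capture("scene")["img"][100:340,180:420]
cv2.imwrite("pics/c7.png",np.hstack([cv2.resize(a,(448,336)),cv2.resize(b,(336,336))]))
E
```

```text
clock: 9.9
tool_pos: [0.495, 0.038, 0.1572]
orientation: [179.9, -0.0, 90.5]
force: [-0.1, 0.6, -0.5]
opening: 0.0856
```

View pics/c7.png

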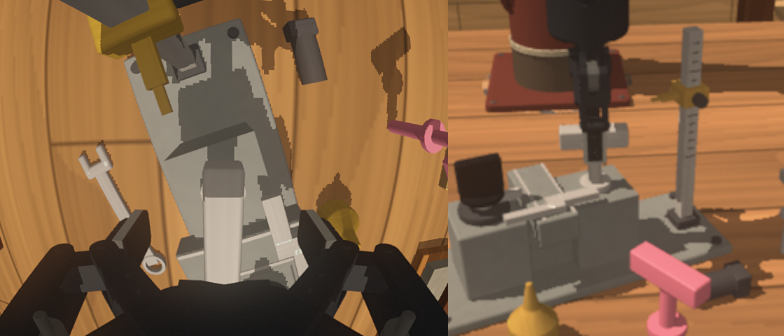

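```bash
python3 -m creep '0.5 0 0 0 0 0 0; 0.7 0 0 0 0 0 0; 1 0 0 0 0 0 0; 1 0 0 0 0 0 0; 1 0 0 0 0 0 0; 1 0 0 0 0 0 0; 1 0 0 0 0 0 0; 1 0 0 0 0 0 0' 40; python3 - <<'E'
from workcell import ctrl,eyes
s=ctrl.get_state();print(s["force"],s["torque"],s["opening"])
E
```

```text
clock: 10.8
tool_pos: [0.4945, 0.0379, 0.1565]
orientation: [180.0, 0.0, 90.5]
force: [-1.5, -0.4, 3.7]
opening: 0.0194
[-1.49096622 -0.42104944  3.72694807] [-0.0679176   0.17223278 -0.03107264] 0.019442752164082474
```

Gripped: 19.4 mm opening on the 20 mm bar, with small side forces. A slow 10 mm test lift.

```bash
python3 -m creep '1 0 0 0.01 0 0 0; 1 0 0 0.02 0 0 0; 1 0 0 0.03 0 0 0; 1 0 0 0.04 0 0 0; 1 0 0 0.04 0 0 0; 1 0 0 0.04 0 0 0'
```

```text
clock: 11.4
tool_pos: [0.4944, 0.0379, 0.1663]
orientation: [-180.0, 0.0, 90.5]
force: [-0.3, 0.6, -2.8]
opening: 0.0195
```

Free, with only the weight felt. Continuing to about 32 mm, then I'll compare against the pointer.

```bash
python3 -m creep '1 0 0 0.015 0 0 0; 1 0 0 0.03 0 0 0; 1 0 0 0.045 0 0 0; 1 0 0 0.06 0 0 0; 1 0 0 0.075 0 0 0; 1 0 0 0.088 0 0 0; 1 0 0 0.088 0 0 0; 1 0 0 0.088 0 0 0'; python3 - <<'E'
from workcell import ctrl,eyes
import cv2,numpy as np
from h import *
for n in("scene","top"):
    c=eyes.capture(n);im=c["img"]
    a=im[130:300,230:400] if n=="scene" else im[230:330,260:440]
    cv2.imwrite(f"pics/{n}8.png",cv2.resize(a,None,fx=3.5 if n=="scene" else 4,fy=3.5 if n=="scene" else 4,interpolation=cv2.INTER_CUBIC))
    for l in("rest_bar","pointer_tip","keeper_nose"):
        for r in eyes.recognise(c,l)[:2]:print(n,l,r["score"],w(c,r["xyz"]))
E
```

```text
clock: 12.2
tool_pos: [0.4944, 0.0379, 0.1883]
orientation: [180.0, 0.0, 90.5]
force: [0.1, -0.6, -2.8]
opening: 0.0194
scene rest_bar 0.96 [0.70896332 0.09066443 0.12732929]
scene rest_bar 0.63 [0.51778471 0.24909744 0.07296927]
scene pointer_tip 0.78 [0.47265275 0.13369815 0.1797689 ]
scene keeper_nose 0.97 [ 0.55160952 -0.00492577  0.10625452]
top rest_bar 0.97 [0.69922722 0.08780912 0.14370316]
top rest_bar 0.81 [0.51492876 0.24644309 0.10074898]
top pointer_tip 0.84 [0.47092875 0.13811518 0.18509579]
```

View pics/scene8.png

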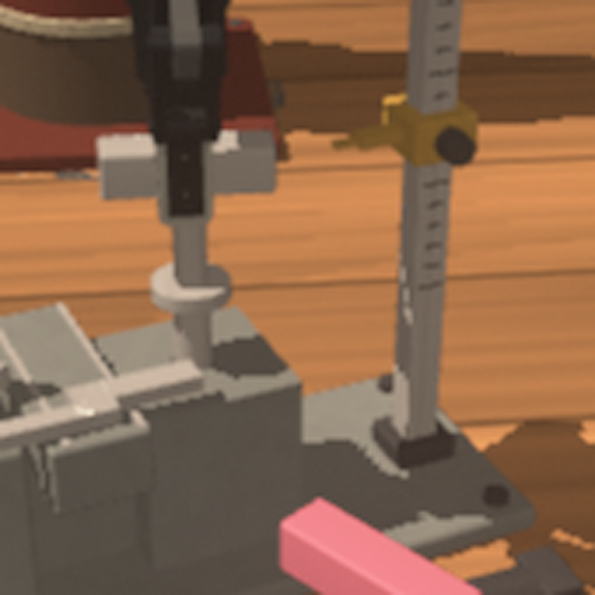

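View pics/top8.png

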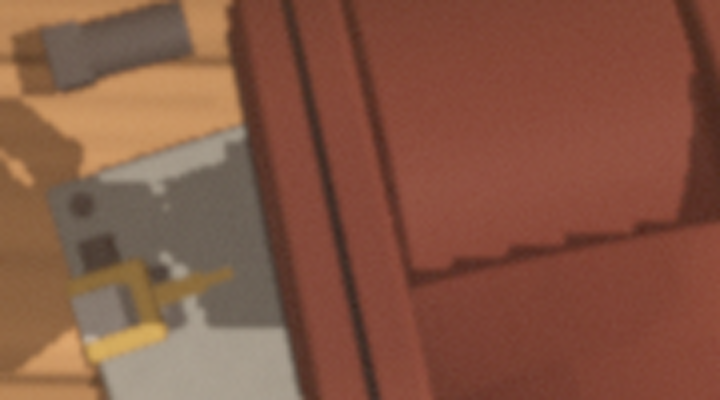

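```bash
python3 - <<'E'
import numpy as np
from h import *
np.set_printoptions(precision=4,suppress=True)
s=dict(np.load("scene.npz"))
def atx(uv,x):
    o,d=ray(s,uv);return o+d*(x-o[0])/d[0]
f=lambda u,v:(u/2.7+140-.3,v/2.7+110-.3); g=lambda u,v:(u/3.5+230-.36,v/3.5+130-.36)
print("start bar",atx(f(390,243.5),.504))
print("now bar",atx(g(187.5,179),.5045))
print("collar top start/now n/a; tip then/now",atx(f(500,164),.4727),atx(g(335,143),.4727))
E
```

```text
start bar [0.504  0.0381 0.1508]
now bar [0.5045 0.0376 0.1808]
collar top start/now n/a; tip then/now [0.4727 0.0992 0.1791] [0.4727 0.0999 0.179 ]
```

The scene view puts the bar about 2 mm above the tip, inside tolerance. I'll cross-check with an enlarged crop and the wrist camera.

```bash
python3 - <<'E'
from workcell import ctrl,eyes
import cv2,numpy as np
from h import *
c=eyes.capture("scene");a=c["img"][155:195,255:355]
a=cv2.resize(a,None,fx=8,fy=8,interpolation=cv2.INTER_CUBIC)
for z in(.176,.179,.182,.185):
    u=(px(c,np.r_[.4727,.0991,z])-[255,155]+.5)*8
    cv2.line(a,(int(u[0])-15,int(u[1])),(int(u[0])+0,int(u[1])),(0,0,255) if z==.182 else (0,255,0),1)
cv2.imwrite("pics/tip9.png",a)
c=eyes.capture("wrist");cv2.imwrite("pics/wrist9.png",c["img"]);np.savez("wrist9.npz",K=c["K"],view=c["view"])
for z in(.176,.18,.184): print(z,fpx(c,np.r_[.4727,.0991,z]))
E
```

```text
0.176 [264.01620912 162.71136232]
0.18 [262.29625643 163.39125956]
0.184 [260.46779584 164.11588696]
```

View pics/tip9.png

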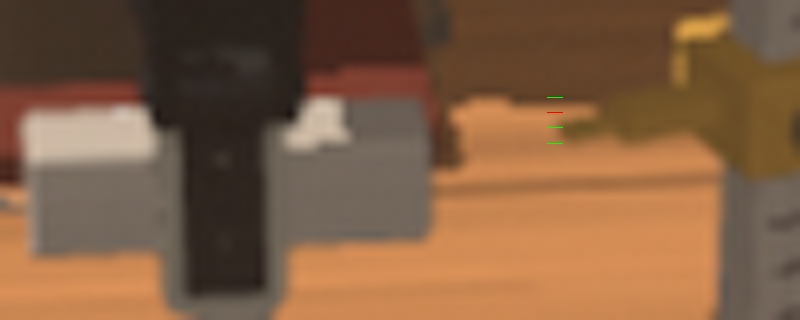

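View pics/wrist9.png

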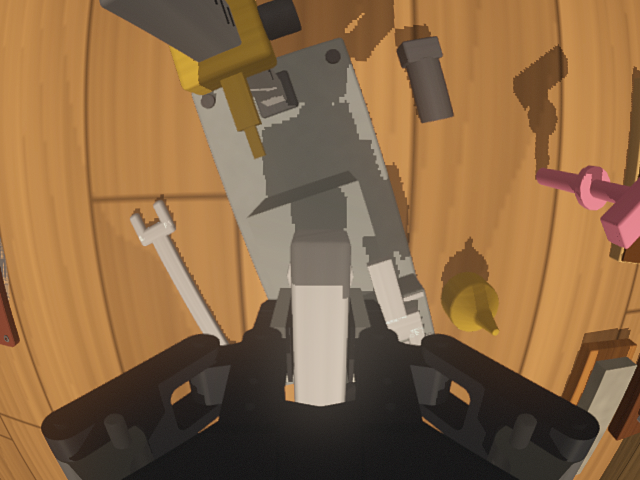

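Every estimate puts the tip at 0.1785 to 0.182 m, with the bar at about 0.1815. I'll lower it 1.25 mm to centre, let it settle, and do the final checks.

```bash
python3 -m creep '1 0 0 -0.005 0 0 0; 1 0 0 -0.005 0 0 0; 1 0 0 -0.005 0 0 0; 1 0 0 -0.005 0 0 0; 1 0 0 -0.005 0 0 0'; python3 - <<'E'
from workcell import ctrl,eyes
import cv2,numpy as np
from h import *
s=ctrl.get_state();print(s["force"],s["torque"],s["joint_velocities"],s["opening"])
c=eyes.capture("scene");a=c["img"][110:330,140:400];cv2.imwrite("pics/fin.png",cv2.resize(a,None,fx=2.7,fy=2.7,interpolation=cv2.INTER_CUBIC))
for l in("pointer_tip","keeper_nose","oiler","collet"):
    for r in eyes.recognise(c,l)[:1]:print(l,r["score"],w(c,r["xyz"]))
E
```

```text
clock: 13.2
tool_pos: [0.4944, 0.038, 0.1871]
orientation: [-180.0, -0.0, 90.5]
force: [0.0, -0.2, -3.0]
opening: 0.0195
[ 0.02569568 -0.18324848 -3.02398547] [-0.05730612 -0.0167951  -0.00374053] [-0.13129031  0.04255644 -0.08952346  0.04939844  0.12206727  0.05318872
  0.03858839] 0.019480436191911043
keeper_nose 0.92 [ 0.5521722  -0.00218191  0.1082381 ]
oiler 0.66 [ 0.64622308 -0.02924546  0.03095268]
collet 0.76 [0.58339085 0.17398606 0.0194753 ]
```

View pics/fin.png

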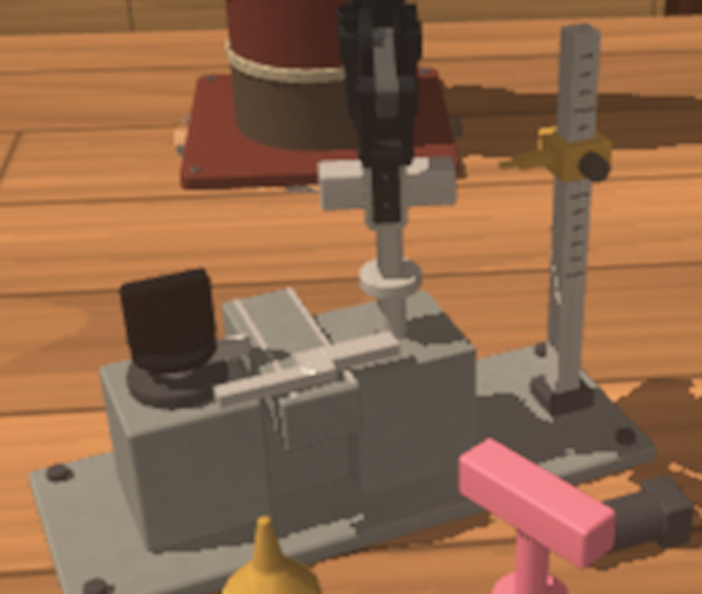

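The picture shows the knob back at its start angle at (170,320), the keeper off the collar, the pointer unmoved at (500,165), and the rest held upright with no side load. Handing in.

```bash
python3 -c "
from workcell import ctrl
print(ctrl.finish_job())"
```

```text
the job is handed in; nothing more can be done
None
```

The job is handed in at about 13 s of the 43 s allowed, with the tool rest still held in the gripper at the pointer's height. The hand-in gave no verdict.

**What I did:** I twisted the knob clockwise about 66° until it hit its stop (1.6 N m). I let go, it sprang back, and the keeper ended up about 30 mm off the collar. Then I gripped the larger grey rest in the stand by its bar at 40 N and pulled it straight up about 31 mm.

**Last checks:**
- **Side load:** under 0.3 N, so the rod is not jammed. The downward force is about 3 N, roughly the rest's weight.
- **Tool:** vertical and still.
- **Foot:** about 42 mm inside the bore, worked out from the lift rather than measured.
- **Knob, pointer, keeper:** the final picture shows the knob back at rest, the pointer unmoved and the keeper clear.
- **Wrench, oiler, collet:** the oiler and collet were undisturbed in the last pictures. The wrench was outside that crop, but I never went near it.

**Disagreements:**
- **Pointer height:** my estimates ran from 0.1785 to 0.182 m, so I set the bar at about 0.1805 m, which is within the 7 mm tolerance for either value.
- **Wrist camera:** it placed the pointer tip several millimetres off horizontally, so I did not use it for the height.
- **Pointer network:** it did not report the pointer in the last picture, so I checked it by eye.

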